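# Crank the cam clamp shut on a mould insert

### The job

Take the loose crank from its stand, feel its hex end fully home into the hex socket hidden down the blue collar of the cam clamp, and only then turn it clockwise (seen from above) until the cam comes up firm against its stop, so that the spring jaw holds the mould insert tightly and squarely against the steel end stop. Be gentle: do not ram the crank down, and do not strain it against the cam's stop. Handle nothing but the crank, leave it standing fully home in the socket, and leave the other things where they are.

Things in the scene. Friction and masses are not known exactly. Their poses are not given: they have to be found in the camera images.
- clamp: Cam clamp fixed to the bench: dark base plate 90 x 205 x 12 mm, blue round collar (outer radius 26 mm, on a body of radius 30 mm), yellow jaw, brass pad, steel end stop (face at y = 136 mm, top 58 mm above the bench). Origin on the bench straight below the vertical spindle axis, which runs up the collar; z up, +y along the plate from spindle to end stop.
- mouth (a point): Centre of the mouth of the collar's plain bore, on the spindle axis, 66 mm above the bench; it narrows from 35 mm to 24.2 mm in diameter in the first 10 mm, and runs 30 mm down to the hex socket in the spindle's top. The spindle is stiff (0.35 to 0.5 Nm): it stays where it is left and light rubbing does not turn it. Clockwise it meets a hard stop after 1.5 to 2.3 rad, by its start.
- socket (a point): Centre of the floor of the spindle's hex socket (21.2 mm across flats, 16 mm deep), on the spindle axis 20 mm above the bench; the crank's tip rests here when fully home. How the hex is clocked differs every time and is not measured: it must be felt (an unaligned crank stops 16 mm too high). These axes are the clamp's and do not turn with the spindle.
- pad: Brass pad, 50 x 8 x 28 mm, carried by the yellow jaw on springs of 3 N/mm with up to 8 mm give. Turning the spindle clockwise drives the jaw 8 mm per rad along the clamp's +y. Origin: a reference point on the clamp's y axis, zero with the jaw fully back; the pad's face lies 74 mm further along +y.
- insert_center (a point): Centre of the aluminium mould insert, a loose block 50 x 50 x 40 mm (450 g) standing on the clamp's plate between pad and end stop, 1.5 to 4 mm short of the stop. Its y axis is about along the clamp's y.
- insert: The same mould insert; origin at the centre of its underside.
- crank_tip (a point): Lower end of the crank, on its shaft's axis. Crank frame: z up along the shaft, +x towards the red handle. The end is a hex 20 mm across flats, 18 mm long, with a plain square-cut end; two of the corners point along +x and -x. Above it a round shaft, 23 mm in diameter, up to 75 mm above the tip.
- crank_hub (a point): Grip block on the crank, on the shaft's axis, 24 x 24 mm, its sides along the crank's x and y, from 87 to 127 mm above the tip; this point is 108 mm above the tip. Turn and press here to seat it.
- crank_handle (a point): Red upright handle of the crank, a cylinder 22 mm in diameter fixed to the arm, 80 mm from the shaft's axis, from 87 to 150 mm above the tip; this point is 122 mm above the tip. Turning takes 5 to 7 N here; more than 15 N strains the hex. A flat steel arm 22 mm wide and 12 mm thick joins it to the shaft 75 to 87 mm above the tip, and carries a round counterweight beneath its short end, 36 mm beyond the axis.
- crank: The loose steel crank (400 g), standing upright in the stand at the start; origin at its tip, axes as for its tip.
- stand: Blue block 70 x 70 x 50 mm, fixed to the bench, with a round hole of 25.5 mm diameter, 40 mm deep, in which the crank stands with its tip 10 mm above the bench. Origin at the centre of its underside.
- bin_center (a point): Centre of a loose blue bin 90 x 120 x 50 mm. Leave alone.
- wrench_grip (a point): Grip of a loose wrench, 170 mm long, lying on the bench. Leave alone.
- can_center (a point): Centre of a loose orange spray can, 54 mm in diameter and 110 mm tall. Leave alone.
Not all that is in view belongs to the job. Of the things that look like the crank, the smaller one is meant.

How it is judged:
On the way, in this order (a step that is already met when the one before it is completed fails the run):
1. the crank is fully home in the hex socket, upright, the insert not yet clamped (horizontal distance between crank_tip and socket below 0.004 m and z of crank_tip in the frame of socket below 0.005 m and angle between crank_tip's own z axis and vertical below 0.12 rad and not (contact force between pad and insert above 15 N)), for 0.2 s.
2. the insert is clamped tight by the spring pad against the end stop, the crank still home (horizontal distance between crank_tip and socket below 0.004 m and z of crank_tip in the frame of socket below 0.005 m and angle between crank_tip's own z axis and vertical below 0.12 rad and contact force between pad and insert above 15 N and y of insert_center in the frame of clamp above 0.1095 m and angle between the y axis of insert and the y axis of clamp, either way round below 0.03 rad and z of insert_center in the frame of clamp below 0.035 m), for 0.2 s.
At the end, for the whole second after the job is handed in: The crank stands at rest in the socket (tip within 5 mm of the floor, 4 mm of the axis, tilt under 0.12 rad); the pad presses the insert with over 15 N; the insert stands on the plate within 1.5 mm of the end stop and within 0.03 rad of square (all of step 2 and linear speed of crank below 0.02 m/s); the robot touches nothing.
It fails at once if the crank is rammed down while it has not entered the hex (contact force on the clamp over 55 N) (contact force between crank and clamp above 55 N and z of crank_tip in the frame of socket above 0.012 m).
It fails at once if the crank is strained against the clamp (contact force in the hex over 230 N, about 17 N at the handle) (contact force between crank and clamp above 230 N).
It fails at once if the spindle is turned (pad moved over 4 mm) while the crank is not fully home (distance of pad from where it was at the start of the episode above 0.004 m and z of crank_tip in the frame of socket above 0.006 m).
It fails at once if the robot touches the clamp, the insert or the stand (contact force between any of the fingers, the arm and clamp above 2 N or contact force between any of the fingers, the arm and insert above 2 N or contact force between any of the fingers, the arm and stand above 2 N).
It fails at once if a bystander is disturbed (distance of any of bin_center, wrench_grip, can_center from where it was at the start of the episode above 0.02 m).
It also fails if it takes over 72 s, if anything falls off the work surface, if the arm or the gripper's body presses on something with over 40 N, if the wrist force passes 120 N, or if a joint passes its speed limit or range.

### The arm

A 6-joint arm with a two-finger parallel gripper is mounted at the origin on the work surface. World frame = base frame: x ahead of the robot, y to its left, z up, the work surface at z = 0. Lengths are in m, angles in rad, forces in N, time in s.
With the tool pointing down it reaches from about 0.35 to 0.775 m from the base axis. Payload 7.3 kg.
Tool frame: the origin (TCP) lies at the very end of the fingers, on their centre line; the grasp point (between the pads) lies 19 mm behind it; z points along the fingers, y is the line along which they close (so a half turn about z gives the same grasp; the last joint's range is limited). The gripper opens to 92 mm and grips with 3 to 60 N. Pads are 19 mm wide; open, the fingers measure 130 mm over their backs; the gripper's body (75 mm by 190 mm) begins 47 mm behind the grasp point.
Start: joints at [-1.425, 0.342, 1.524, -0, 1.275, -0.146], TCP at [0.151, -0.503, 0.193] pointing down, gripper open.
Joint ranges: [-2.53, 2.53], [-0.77, 2.02], [0.04, 2.7], [-1, 4.14], [0.28, 2.66], [-3.11, 3.11]. Speed limits (rad/s): [2.57, 2.57, 3.14, 3.14, 3.14, 3.14].

### API

Orientations are given as [roll, pitch, yaw] about the fixed x, y, z axes, in that order (R = Rz(yaw) Ry(pitch) Rx(roll)).
In Python, from cell import robot, read_camera, get_calibration gives the robot as it stands. The module is installed in compiled form; this text tells all that it offers.
- The arm moves only by the tool send_rows, never from a script. Its argument "plan" is a list of rows, each a list of 2 entries, a list of its own where there are three numbers: the shift along the tool's x, y, z as a fraction of full scale, then the turn, a rotation vector about the tool's x, y, z as a fraction of full scale. A call has exactly 10 rows; each row shifts and turns the commanded pose from where the row before left it, along the tool's axes as they then stand; what a row does not reach is not made up. Full scale, the value 1, is 0.025 m for a shift and 90 degrees for a turn. A row lasts 1/8 s, in which the tool goes at most 62.5 mm and 10.7 degrees, less where a joint would pass 70% of its speed; a pose out of reach is approached as far as the arm can. A call with a number of a shift or a turn outside -1 to 1 is refused whole. A call with a gripper value outside its range is refused whole. "gripper" is the opening, from -1 (shut) to 1 (fully open), so that 0 is half open, set as the call begins (left out, the last holds). The fingers move at their own pace and stop on an object; "force" is the grip in N (left out, the last holds). Time passes only in rows, so rows that do not move let the fingers close, or fill a call up. It gives the time, the measured TCP pose, the force, the opening and the grip force at its end, in the units of the state.
- robot.observe(): the state, without advancing time (a new reading comes with each control period).
- read_camera(name): name is "scene" or "top" or "wrist"; returns (picture, depth): 480x640x3 uint8, blue, green, red; 480x640 float32, m along the optical axis (not along the pixel's ray), 0 where there is no reading.
- get_calibration(name): a dict with "intrinsics" (3x3 intrinsics, pixels), "dist_coeffs" ([k1, k2, p1, p2, k3] as OpenCV has them; the pictures are not rectified), "rvec" (rotation vector, rad) and "tvec" (3), from world to camera coordinates, as OpenCV has them. Camera axes: x right, y down, z forward; pixel columns grow to the right and rows downward; lengths in m; the calibration is good to about 2 mm. A picture is of the moment at which its call begins: read the wrist's pose just before it. get_calibration takes no time and is no camera call; for the wrist camera it gives the pose at the moment of the call.
- robot.hand_in(): hands the job in; it is judged then, once.
The state is a dict: "time": time; "qpos": joint angles; "qvel": joint speeds; "joint_efforts": joint torques, N m; "tool_pos": TCP position; "tool_rot": TCP orientation; "contact_force": force on the tool from outside, world axes, zero at the start; "torque": the same for the moment, N m; "opening": finger opening in m; "grip_force": force on a finger pad.
Only numpy, scipy, OpenCV 4.12 (cv2) and the standard library are available. Lean on these libraries where they do the work, as an engineer would, in place of code of your own. Each camera call takes 0.05 s, during which the arm holds its last target. There are 200 camera calls.

## Working session

There is one attempt and no reset: what is moved stays moved. The work goes in short steps, Python scripts to look and compute and a tool call to move; the robot and the scene stay as the last step left them, time stands still between calls to the robot, and variables do not carry over. Pictures are saved under pics/ and viewed, at most 10 in all, crops included, and the job is handed in when it is done.

Besides the shell and the picture viewer there is one more tool, called after "Request:" as name([rows], argument=value, ...), one row to a line, values as JSON. send_rows: Moves the arm, as the interface text tells. Shift numbers are shares of 0.025 m and turn numbers shares of 90 degrees, none past 1 either way. Its arguments: {"type":"object","properties":{"plan":{"type":"array"},"gripper":{"type":"number"},"force":{"type":"number"}},"required":["plan"]}

```bash
mkdir -p pics
cat > h.py <<'E'
import numpy as np, cv2
from cell import robot, read_camera, get_calibration
def grab(n):
    c=get_calibration(n); p,d=read_camera(n); np.savez(f'pics/{n}.npz',p=p,d=d,**{k:np.array(v) for k,v in c.items()}); return p,d,c
def world(c,uv,z):
    K=np.array(c['intrinsics']);D=np.array(c['dist_coeffs'])
    n=cv2.undistortPoints(np.array(uv,float).reshape(-1,1,2),K,D)[:,0]
    r=np.c_[n,np.ones(len(n))]*np.array(z).reshape(-1,1)
    R=cv2.Rodrigues(np.array(c['rvec'],float))[0]; return (r-np.array(c['tvec']).reshape(1,3))@R
def cloud(p,d,c):
    v,u=np.nonzero(d>0); return world(c,np.c_[u,v],d[v,u]),p[v,u],np.c_[u,v]
def proj(c,X):
    return cv2.projectPoints(np.array(X,float).reshape(-1,1,3),np.array(c['rvec'],float),np.array(c['tvec'],float),np.array(c['intrinsics']),np.array(c['dist_coeffs']))[0][:,0]
E
python3 - <<'E'
from h import *
for n in ('scene','top'):
    p,d,c=grab(n); cv2.imwrite(f'pics/{n}.png',p)
    R=cv2.Rodrigues(np.array(c['rvec'],float))[0]; print(n,-R.T@np.array(c['tvec']).ravel())
s=robot.observe();print(s['time'],s['tool_pos'],s['tool_rot'],s['contact_force'],s['opening'])
E
```

```text
scene [ 0.93275772 -0.30482273  0.90982876]
top [0.32018025 0.02676713 1.24175002]
0.1 [ 0.15098962 -0.50238886  0.19243187] [-3.14025856e+00 -1.97250760e-04  2.91812394e-01] [ 0.03690029  0.06585939 -0.53686571] 0.09155340811802815
```

View pics/scene.png

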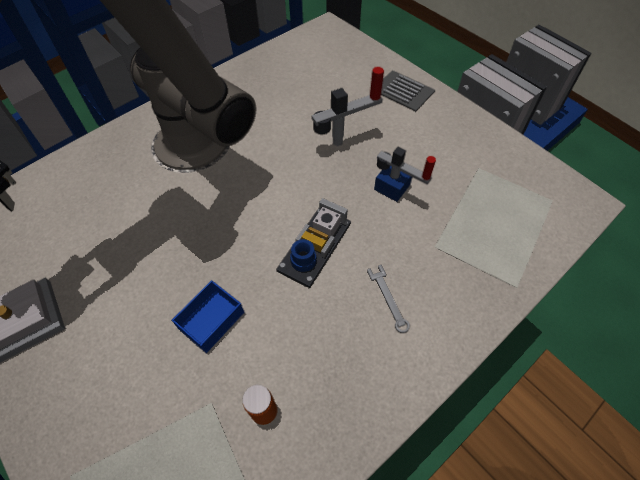

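View pics/top.png

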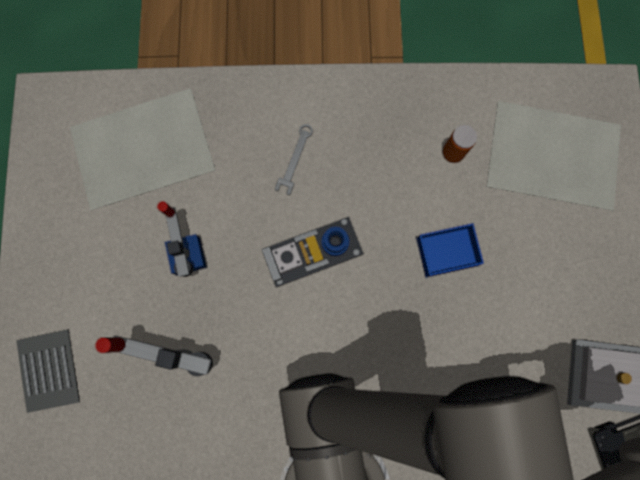

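Two things look like the crank. The large one has its hub at scene (338,100) / top (170,357), with no stand. The small one stands in the blue block, hub at scene (398,158) / top (176,248), red handle at scene (429,167) / top (164,208). The small one is meant. The clamp's collar is at scene (303,254) / top (336,239), with the insert at top (288,256).

```bash
cat > m1.py <<'E'
from h import *
for n in ('scene','top'):
    f=np.load(f'pics/{n}.npz'); p,d=f['p'],f['d']
    P,C,U=cloud(p,d,f); hsv=cv2.cvtColor(C[:,None],cv2.COLOR_BGR2HSV)[:,0].astype(int)
    h,s,v=hsv.T
    box=lambda x0,x1,y0,y1:(U[:,0]>x0)&(U[:,0]<x1)&(U[:,1]>y0)&(U[:,1]<y1)
    B={'scene':dict(crank=(365,445,140,205),clamp=(270,355,195,290)),'top':dict(crank=(150,210,195,280),clamp=(258,368,212,292))}[n]
    red=box(*B['crank'])&((h<8)|(h>172))&(s>150)&(P[:,2]>.05)
    blue=(h>100)&(h<125)&(s>120)
    def show(t,m):
        Q=P[m]; 
        if len(Q): print(n,t,len(Q),'mid',np.round((Q.min(0)+Q.max(0))/2,4),'med',np.round(np.median(Q,0),4),'max z',np.round(np.percentile(Q[:,2],97),4))
    show('red',red); zt=np.percentile(P[red][:,2],97); show('redtop',red&(P[:,2]>zt-.006))
    g=box(*B['crank'])&~blue&~red&(P[:,2]>.06)&(s<90)
    for a,b in ((.075,.085),(.085,.102),(.11,.125),(.125,.15)): show(f'grey{a}-{b}',g&(P[:,2]>a)&(P[:,2]<b))
    show('standtop',box(*B['crank'])&blue&(P[:,2]>.042)&(P[:,2]<.056))
    k=box(*B['clamp'])
    show('collar',k&blue&(P[:,2]>.061)&(P[:,2]<.071)); show('yellow',k&(h>15)&(h<32)&(s>130))
    pl=k&(P[:,2]>.008)&(P[:,2]<.017)&(v<110); show('plate',pl)
    if pl.sum()>20: print(cv2.minAreaRect((P[pl][:,:2]*1000).astype(np.float32)))
    show('inserttop',k&(P[:,2]>.047)&(P[:,2]<.054)&(s<60))
    show('stop',k&(P[:,2]>.055)&(P[:,2]<.062)&(s<60))
    x0,x1,y0,y1=B['crank']; X0,X1,Y0,Y1=B['clamp']
    a=cv2.resize(p[y0:y1,x0:x1],(400,int(400*(y1-y0)/(x1-x0))),interpolation=cv2.INTER_CUBIC)[:590]
    b=cv2.resize(p[Y0:Y1,X0:X1],(400,int(400*(Y1-Y0)/(X1-X0))),interpolation=cv2.INTER_CUBIC)[:590]
    H=max(len(a),len(b)); o=np.zeros((H,800,3),np.uint8); o[:len(a),:400]=a;o[:len(b),400:]=b; cv2.imwrite(f'pics/crop_{n}.png',o)
E
python3 m1.py
```

```text
scene red 182 mid [0.5765 0.3281 0.1314] med [0.5792 0.3232 0.1441] max z 0.1636
scene redtop 58 mid [0.5764 0.3285 0.1613] med [0.5765 0.3284 0.1612] max z 0.164
scene grey0.075-0.085 63 mid [0.4797 0.3008 0.08  ] med [0.478  0.3005 0.0796] max z 0.0848
scene grey0.085-0.102 435 mid [0.5162 0.3136 0.0936] med [0.518  0.3131 0.0974] max z 0.1013
scene grey0.11-0.125 49 mid [0.5296 0.3109 0.1174] med [0.5064 0.3026 0.1176] max z 0.1243
scene grey0.125-0.15 126 mid [0.5278 0.3104 0.1361] med [0.5019 0.3078 0.1374] max z 0.1416
scene standtop 401 mid [0.5036 0.306  0.049 ] med [0.5094 0.2966 0.0517] max z 0.0552
scene collar 270 mid [ 0.5218 -0.0099  0.066 ] med [ 0.5217 -0.0109  0.0668] max z 0.0699
scene yellow 340 mid [0.5012 0.0426 0.0301] med [0.5077 0.0401 0.0435] max z 0.0472
scene plate 959 mid [0.503  0.0394 0.0125] med [ 0.5315 -0.0141  0.0135] max z 0.0166
((503.7388916015625, 39.60472106933594), (90.50444030761719, 207.88922119140625), 20.067516326904297)
scene inserttop 273 mid [0.4801 0.1014 0.0505] med [0.4856 0.0956 0.0526] max z 0.0539
scene stop 263 mid [0.4772 0.1037 
[... 465 characters left out ...]
ax z 0.1238
top grey0.125-0.15 149 mid [0.5328 0.3174 0.1349] med [0.498  0.3117 0.1363] max z 0.1411
top standtop 486 mid [0.4977 0.3081 0.049 ] med [0.4982 0.2932 0.0496] max z 0.0537
top collar 300 mid [ 0.5224 -0.0088  0.0659] med [ 0.5237 -0.0092  0.0653] max z 0.0693
top yellow 324 mid [0.506  0.0428 0.0282] med [0.5033 0.0378 0.0422] max z 0.0463
top plate 1433 mid [0.5043 0.0378 0.0125] med [0.5028 0.0204 0.012 ] max z 0.0163
((505.2880859375, 40.23234558105469), (90.18806457519531, 204.5778350830078), 19.777942657470703)
top inserttop 456 mid [0.4797 0.0657 0.0505] med [0.4868 0.0945 0.0514] max z 0.0537
top stop 266 mid [0.478  0.0623 0.0585] med [0.4776 0.1232 0.0575] max z 0.0615
```

View pics/crop_top.png

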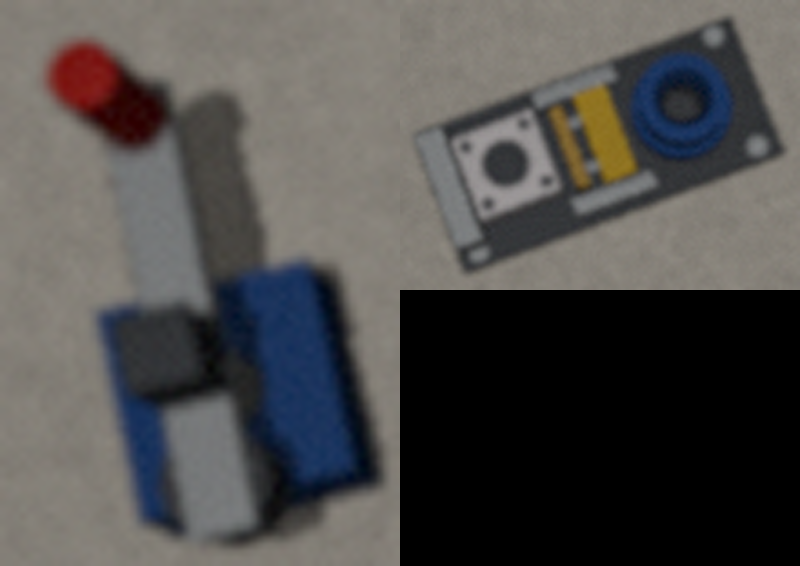

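The crop confirms the smaller crank: hub at crop (160,350), standing in the blue block. Its yaw is about 14.5°, and the hub is near (0.499, 0.309). Next I travel above the bench towards it.

Request:
send_rows([
  [[1,-0.4,-0.25],[0,0,0]],
  [[1,-0.4,-0.25],[0,0,0]],
  [[1,-0.4,-0.25],[0,0,0]],
  [[1,-0.4,-0.25],[0,0,0]],
  [[1,-0.4,-0.25],[0,0,0]],
  [[1,-0.4,-0.25],[0,0,0]],
  [[1,-0.4,-0.25],[0,0,0]],
  [[1,-0.4,-0.25],[0,0,0]],
  [[1,-0.4,-0.25],[0,0,0]],
  [[1,-0.4,-0.25],[0,0,0]],
], gripper=1)

```text
time: 1.35
tool_pos: [0.3622, -0.3343, 0.2554]
tool_rot: [-3.141, 0.0, 0.292]
contact_force: [0.3, -0.3, 0.3]
opening: 0.0917
grip_force: 0.0
```

Request:
send_rows([
  [[0.55,-1,0],[0,0,0]],
  [[0.55,-1,0],[0,0,0]],
  [[0.55,-1,0],[0,0,0]],
  [[0.55,-1,0],[0,0,0]],
  [[0.55,-1,0],[0,0,0]],
  [[0.55,-1,0],[0,0,0]],
  [[0.55,-1,0],[0,0,0]],
  [[0.55,-1,0],[0,0,0]],
  [[0.55,-1,0],[0,0,0]],
  [[0.55,-1,0],[0,0,0]],
])

```text
time: 2.6
tool_pos: [0.4214, -0.0552, 0.2552]
tool_rot: [-3.141, 0.001, 0.292]
contact_force: [0.7, 0.7, 0.0]
opening: 0.0918
grip_force: 0.0
```

Run:
```python
from h import *
p,d,c=grab('wrist'); cv2.imwrite('pics/w1.png',p)
s=robot.observe();print(s['time'],s['tool_pos'],s['tool_rot'],s['qpos'])
R=cv2.Rodrigues(np.array(c['rvec'],float))[0]; print(-R.T@np.array(c['tvec']).ravel(),R[2])
print(proj(c,[[0.522,-.0095,.066],[.499,.309,.137]]))
```

```text
2.65 [ 0.42162924 -0.052572    0.25527648] [-3.13944287e+00 -3.81444817e-04  2.92887873e-01] [-0.30651563  0.10832929  1.65720172  0.0020282   1.37695989  0.97100084]
[ 0.5002374  -0.03157754  0.44676073] [-0.29079893 -0.08740964 -0.95278305]
[[ 304.981088     80.52217735]
 [-133.5015446   -21.23104081]]
```

```bash
cat > m2.py <<'E'
from h import *
def collar(n):
    f=np.load(f'pics/{n}.npz'); P,C,U=cloud(f['p'],f['d'],f)
    h,s,v=cv2.cvtColor(C[:,None],cv2.COLOR_BGR2HSV)[:,0].astype(int).T
    m=(h>100)&(h<125)&(s>120)&(P[:,2]>.061)&(P[:,2]<.071)&(np.hypot(P[:,0]-.522,P[:,1]+.0095)<.04)
    Q=P[m]; (x,y),r=cv2.minEnclosingCircle((Q[:,:2]*1000).astype(np.float32))
    flat=Q[Q[:,2]>.063]; print(n,len(Q),'circle',round(x,1),round(y,1),round(r,1),'z',np.median(Q[:,2]))
    # ring: subpixel refine by least squares on outer edge
    ang=np.arctan2(Q[:,1]-y/1e3,Q[:,0]-x/1e3); E=[]
    for a in np.arange(-np.pi,np.pi,.2):
        k=(ang>=a)&(ang<a+.2)
        if k.sum()>3:
            q=Q[k]; E.append(q[np.argmax(np.hypot(q[:,0]-x/1e3,q[:,1]-y/1e3)),:2])
    E=np.array(E); A=np.c_[2*E,np.ones(len(E))]; b=(E**2).sum(1); w=np.linalg.lstsq(A,b,rcond=None)[0]
    print('  lsq',w[:2],np.sqrt(w[2]+w[:2]@w[:2]))
if __name__=='__main__':
    for n in ('scene','top','wrist'): collar(n)
E
python3 m2.py
```

```text
scene 270 circle 521.7 -9.5 26.4 z 0.06678503251431037
  lsq [ 0.52182361 -0.01013931] 0.02511202420995579
top 300 circle 523.2 -8.8 25.8 z 0.06525524335941063
  lsq [ 0.52268437 -0.00884595] 0.025074114686872522
wrist 1539 circle 521.0 -10.0 26.0 z 0.0658032546673879
  lsq [ 0.52086166 -0.00982245] 0.025608257654371126
```

View pics/w1.png

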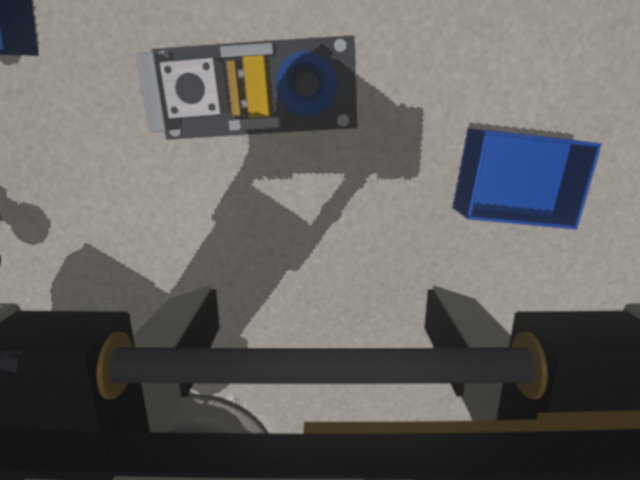

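Request:
send_rows([
  [[0.55,-1,0],[0,0,0]],
  [[0.55,-1,0],[0,0,0]],
  [[0.55,-1,0],[0,0,0]],
  [[0.55,-1,0],[0,0,0]],
  [[0.55,-1,0],[0,0,0]],
  [[0.55,-1,0],[0,0,0]],
  [[0.55,-1,0],[0,0,0]],
  [[0.55,-1,0],[0,0,0]],
  [[0.55,-1,0],[0,0,0]],
  [[0.55,-1,0],[0,0,0]],
])

```text
time: 3.9
tool_pos: [0.4813, 0.2235, 0.2551]
tool_rot: [3.141, 0.001, 0.292]
contact_force: [0.1, 0.4, 0.5]
opening: 0.0918
grip_force: 0.0
```

Request:
send_rows([
  [[0,0,0],[0,0,-0.11]],
  [[0,0,0],[0,0,-0.11]],
  [[0,0,0],[0,0,-0.11]],
  [[0,0,0],[0,0,-0.11]],
  [[0,0,0],[0,0,-0.11]],
  [[0,0,0],[0,0,-0.11]],
  [[0,0,0],[0,0,-0.11]],
  [[0,0,0],[0,0,-0.11]],
  [[0,0,0],[0,0,-0.11]],
  [[0,0,0],[0,0,-0.11]],
])

```text
time: 5.15
tool_pos: [0.4812, 0.2225, 0.255]
tool_rot: [-3.141, 0.0, 2.025]
contact_force: [-0.1, -0.1, -0.4]
opening: 0.0918
grip_force: 0.0
```

Request:
send_rows([
  [[0,0,0],[0,0,-0.11]],
  [[0,0,0],[0,0,-0.11]],
  [[0,0,0],[0,0,-0.11]],
  [[0,0,0],[0,0,-0.11]],
  [[0,0,0],[0,0,-0.11]],
  [[0,0,0],[0,0,-0.11]],
  [[0,0,0],[0,0,-0.11]],
  [[0,0,0],[0,0,-0.1]],
  [[0,0,0],[0,0,0]],
  [[0,0,0],[0,0,0]],
])

```text
time: 6.4
tool_pos: [0.4812, 0.2227, 0.2553]
tool_rot: [-3.141, -0.0, -2.9]
contact_force: [-0.0, -0.2, -0.5]
opening: 0.092
grip_force: 0.0
```

The picture shows the collar at pixel (306,83), the insert at (190,88) and the bin at (525,180). The collar axis comes out near (0.5213, -0.0099). Next are two wrist views of the crank.

Request:
send_rows([
  [[-0.6,0.4,0],[0,0,0]],
  [[-0.6,0.4,0],[0,0,0]],
  [[-0.6,0.4,0],[0,0,0]],
  [[-0.6,0.4,0],[0,0,0]],
  [[-0.6,0.4,0],[0,0,0]],
  [[-0.6,0.4,0],[0,0,0]],
  [[-0.6,0.4,0],[0,0,0]],
  [[-0.52,0.36,0],[0,0,0]],
  [[0,0,0],[0,0,0]],
  [[0,0,0],[0,0,0]],
])

```text
time: 7.65
tool_pos: [0.5763, 0.3277, 0.2553]
tool_rot: [-3.141, -0.001, -2.898]
contact_force: [0.7, -0.5, -0.0]
opening: 0.0918
grip_force: 0.0
```

```bash
cat > m3.py <<'E'
from h import *
import sys
s=robot.observe(); p,d,c=grab('wrist'); cv2.imwrite(sys.argv[1],p)
print(s['time'],s['tool_pos'],s['tool_rot'],s['qpos'])
P,C,U=cloud(p,d,c); h,sa,v=cv2.cvtColor(C[:,None],cv2.COLOR_BGR2HSV)[:,0].astype(int).T
near=np.hypot(P[:,0]-.5,P[:,1]-.309)<.13
red=near&((h<8)|(h>172))&(sa>150)&(P[:,2]>.153)&(P[:,2]<.17)
print('red',red.sum(),cv2.minEnclosingCircle((P[red][:,:2]*1e3).astype(np.float32)),np.median(P[red][:,2]), U[red].mean(0))
hub=(np.hypot(P[:,0]-.5,P[:,1]-.309)<.03)&(P[:,2]>.130)&(P[:,2]<.145)
print('hub',hub.sum(),cv2.minAreaRect((P[hub][:,:2]*1e3).astype(np.float32)),np.median(P[hub][:,2]), U[hub].mean(0))
arm=near&(P[:,2]>.088)&(P[:,2]<.102)&(sa<60)
print('arm',arm.sum(),cv2.minAreaRect((P[arm][:,:2]*1e3).astype(np.float32)))
l=cv2.fitLine(P[arm][:,:2].astype(np.float32),cv2.DIST_HUBER,0,.01,.01).ravel(); print(np.degrees(np.arctan2(l[1],l[0])),l[2:])
E
python3 m3.py pics/w2.png
```

```text
7.65 [0.57627454 0.32768533 0.25528201] [-3.14124789e+00 -6.64565556e-04 -2.89785138e+00] [ 4.01654336e-01  5.82082740e-01  9.68126366e-01 -2.36019364e-04
  1.59209406e+00 -1.41288833e+00]
red 534 ((573.7501831054688, 330.9150390625), 10.113936424255371) 0.15981228659463972 [326.7752809  225.13483146]
hub 1071 ((497.2287292480469, 312.8441467285156), (23.843542098999023, 24.02528190612793), 13.595714569091797) 0.1368579985536877 [327.79084967 115.7264239 ]
arm 3387 ((510.0901184082031, 315.78094482421875), (131.80406188964844, 33.16905975341797), 13.074050903320312)
13.2638855 [0.5018658 0.3138605]
```

View pics/w2.png

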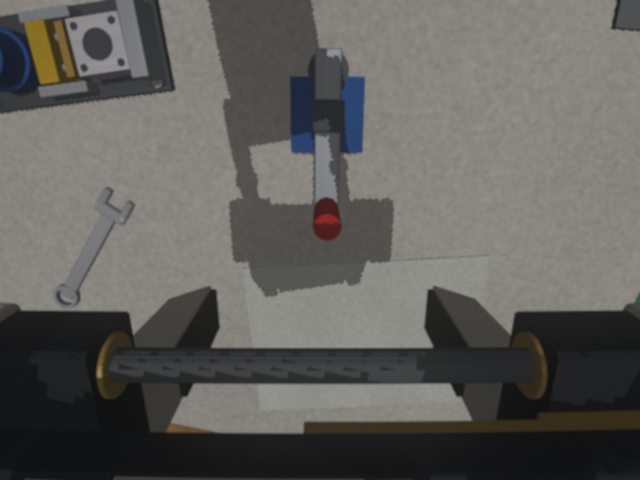

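The crank is seen in one line: hub (328,116), handle (327,225), stand around it. I'll take the same kind of view of the collar at the same tool yaw, so that camera bias cancels.

Request:
send_rows([
  [[0.15,-1,0],[0,0,0]],
  [[0.15,-1,0],[0,0,0]],
  [[0.15,-1,0],[0,0,0]],
  [[0.15,-1,0],[0,0,0]],
  [[0.15,-1,0],[0,0,0]],
  [[0.15,-1,0],[0,0,0]],
  [[0.15,-1,0],[0,0,0]],
  [[0.15,-1,0],[0,0,0]],
  [[0.15,-1,0],[0,0,0]],
  [[0.15,-1,0],[0,0,0]],
])

```text
time: 8.95
tool_pos: [0.6003, 0.0753, 0.256]
tool_rot: [-3.141, 0.0, -2.898]
contact_force: [0.1, -0.4, -0.3]
opening: 0.0917
grip_force: 0.0
```

Request:
send_rows([
  [[0.15,-0.92,0],[0,0,0]],
  [[0.15,-0.92,0],[0,0,0]],
  [[0.15,-0.92,0],[0,0,0]],
  [[0,0,0],[0,0,0]],
  [[0,0,0],[0,0,0]],
  [[0,0,0],[0,0,0]],
  [[0,0,0],[0,0,0]],
  [[0,0,0],[0,0,0]],
  [[0,0,0],[0,0,0]],
  [[0,0,0],[0,0,0]],
])

```text
time: 10.2
tool_pos: [0.6066, 0.0068, 0.2555]
tool_rot: [-3.142, -0.0, -2.897]
contact_force: [0.1, 1.4, 0.2]
opening: 0.0917
grip_force: 0.0
```

Run:
```python
from h import *
s=robot.observe(); p,d,c=grab('wrist'); cv2.imwrite('pics/w3.png',p); print(s['time'],s['tool_pos'],s['tool_rot'])
import m2; m2.collar('wrist'); print(proj(c,[[.5213,-.0099,.066]]))
P,C,U=cloud(p,d,c); h,sa,v=cv2.cvtColor(C[:,None],cv2.COLOR_BGR2HSV)[:,0].astype(int).T
R=np.array([.5213,-.0099]); r=np.hypot(*(P[:,:2]-R).T)
m=(r<.045)&(h>100)&(h<125)&(sa>90)&(P[:,2]>.058)
# silhouette of the collar incl. inner hole boundary
for t in ((P[:,2]>.0635)&(P[:,2]<.0685),): 
    Q=P[m&t]; print(len(Q),cv2.minEnclosingCircle((Q[:,:2]*1e3).astype(np.float32)),Q.mean(0))
```

```text
10.2 [0.6065969  0.00680637 0.25546324] [-3.14152207e+00 -3.29295825e-05 -2.89689749e+00]
wrist 1386 circle 521.1 -9.5 26.1 z 0.065852208481747
  lsq [ 0.52099022 -0.00958744] 0.025688284527435455
[[326.56948933 107.46856624]]
1606 ((521.2109985351562, -9.654634475708008), 26.169343948364258) [ 0.5204957  -0.00984018  0.06580927]
```

The collar reads the same at both yaws, (0.5211, -0.0097), so the wrist bias is negligible. The hub is at (0.497, 0.3127). Back to the crank, then down.

Request:
send_rows([
  [[0.1,1,0],[0,0,0.008]],
  [[0.1,1,0],[0,0,0]],
  [[0.1,1,0],[0,0,0]],
  [[0.1,1,0],[0,0,0]],
  [[0.1,1,0],[0,0,0]],
  [[0.1,1,0],[0,0,0]],
  [[0.1,1,0],[0,0,0]],
  [[0.1,1,0],[0,0,0]],
  [[0.1,1,0],[0,0,0]],
  [[0.1,1,0],[0,0,0]],
])

```text
time: 11.5
tool_pos: [0.5242, 0.2449, 0.2555]
tool_rot: [-3.141, 0.0, -2.91]
contact_force: [0.4, 0.5, -1.4]
opening: 0.0917
grip_force: 0.0
```

Request:
send_rows([
  [[0.1,1,0],[0,0,0]],
  [[0.1,1,0],[0,0,0]],
  [[0.1,0.94,0],[0,0,0]],
  [[0,0,0.5],[0,0,0]],
  [[0,0,0.5],[0,0,0]],
  [[0,0,0.5],[0,0,0]],
  [[0,0,0.5],[0,0,0]],
  [[0,0,0],[0,0,0]],
  [[0,0,0],[0,0,0]],
  [[0,0,0],[0,0,0]],
])

```text
time: 12.75
tool_pos: [0.5006, 0.3141, 0.2061]
tool_rot: [3.141, 0.001, -2.91]
contact_force: [-0.3, 0.3, -0.9]
opening: 0.092
grip_force: 0.0
```

Request:
send_rows([
  [[0.15,-0.02,0],[0,0,0]],
  [[0,0,0.53],[0,0,0]],
  [[0,0,0.53],[0,0,0]],
  [[0,0,0.53],[0,0,0]],
  [[0,0,0.53],[0,0,0]],
  [[0,0,0.53],[0,0,0]],
  [[0,0,0.53],[0,0,0]],
  [[0,0,0.53],[0,0,0]],
  [[0,0,0.53],[0,0,0]],
  [[0,0,0],[0,0,0]],
])

```text
time: 14.0
tool_pos: [0.496, 0.3123, 0.0981]
tool_rot: [-3.141, -0.002, -2.91]
contact_force: [0.3, -1.4, 0.5]
opening: 0.0919
grip_force: 0.0
```

Request:
send_rows([
  [[0,0,0],[0,0,0]],
  [[0,0,0],[0,0,0]],
  [[0,0,0],[0,0,0]],
  [[0,0,0],[0,0,0]],
  [[0,0,0],[0,0,0]],
  [[0,0,0],[0,0,0]],
  [[0,0,0],[0,0,0]],
  [[0,0,0],[0,0,0]],
  [[0,0,0],[0,0,0]],
  [[0,0,0],[0,0,0]],
], gripper=-1, force=30)

```text
time: 15.25
tool_pos: [0.4967, 0.3127, 0.0995]
tool_rot: [-3.142, -0.0, -2.909]
contact_force: [0.2, 0.7, 0.5]
opening: 0.023
grip_force: 30.0
```

Request:
send_rows([
  [[0,0,-0.2],[0,0,0]],
  [[0,0,-0.4],[0,0,0]],
  [[0,0,-0.4],[0,0,0]],
  [[0,0,-0.4],[0,0,0]],
  [[0,0,-0.4],[0,0,0]],
  [[0,0,-0.4],[0,0,0]],
  [[0,0,-0.4],[0,0,0]],
  [[0,0,-0.4],[0,0,0]],
  [[0,0,-0.4],[0,0,0]],
  [[0,0,0],[0,0,0]],
])

```text
time: 16.5
tool_pos: [0.4972, 0.3129, 0.1855]
tool_rot: [3.141, 0.002, -2.909]
contact_force: [0.7, 0.4, -4.4]
opening: 0.0233
grip_force: 30.0
```

Run:
```python
from h import *
s=robot.observe();print(s['time'],s['tool_pos'],s['tool_rot'],s['contact_force'],s['torque'],s['opening'])
```

```text
16.5 [0.497225   0.31291734 0.18550062] [ 3.14131635e+00  1.92037441e-03 -2.90946153e+00] [ 0.69198506  0.35230204 -4.35305872] [ 0.1341158  -0.19258111 -0.04333292] 0.023259898399577643
```

Request:
send_rows([
  [[0.11,-0.7,0],[0,0,0]],
  [[0.11,-0.7,0],[0,0,0]],
  [[0.11,-0.7,0],[0,0,0]],
  [[0.11,-0.7,0],[0,0,0]],
  [[0.11,-0.7,0],[0,0,0]],
  [[0.11,-0.7,0],[0,0,0]],
  [[0.11,-0.7,0],[0,0,0]],
  [[0.11,-0.7,0],[0,0,0]],
  [[0.11,-0.7,0],[0,0,0]],
  [[0.11,-0.7,0],[0,0,0]],
])

```text
time: 17.75
tool_pos: [0.5103, 0.1349, 0.1845]
tool_rot: [-3.142, 0.0, -2.909]
contact_force: [0.8, -0.0, -3.7]
opening: 0.0233
grip_force: 30.0
```

Request:
send_rows([
  [[0.12,-0.72,0],[0,0,0]],
  [[0.12,-0.72,0],[0,0,0]],
  [[0.12,-0.72,0],[0,0,0]],
  [[0.12,-0.72,0],[0,0,0]],
  [[0.12,-0.72,0],[0,0,0]],
  [[0.12,-0.72,0],[0,0,0]],
  [[0.12,-0.72,0],[0,0,0]],
  [[0.1,-0.74,0],[0,0,0]],
  [[0,0,0],[0,0,0]],
  [[0,0,0],[0,0,0]],
])

```text
time: 19.0
tool_pos: [0.5205, -0.0099, 0.1844]
tool_rot: [3.141, -0.0, -2.91]
contact_force: [0.4, 0.5, -3.9]
opening: 0.0231
grip_force: 30.0
```

Run:
```python
from h import *
s=robot.observe();print(s['time'],s['tool_pos'],s['tool_rot'],s['contact_force'],s['torque'],s['opening'],s['qpos'])
for n in ('scene','top'):
    p,d,c=grab(n)
    u=proj(c,[[.5211,-.0097,.09]])[0]; x,y=int(u[0]),int(u[1])
    a=cv2.resize(p[max(0,y-75):y+75,max(0,x-75):x+75],(400,400)); globals()[n]=a
    P,C,U=cloud(p,d,c); h,sa,v=cv2.cvtColor(C[:,None],cv2.COLOR_BGR2HSV)[:,0].astype(int).T
    red=((h<8)|(h>172))&(sa>150)&(P[:,2]>.15)&(np.hypot(P[:,0]-.52,P[:,1])<.15); Q=P[red]
    if len(Q)>5:
        t=Q[:,2]>np.percentile(Q[:,2],97)-.006; print(n,(Q[t].min(0)+Q[t].max(0))/2,np.percentile(Q[:,2],97))
cv2.imwrite('pics/over.png',np.hstack([scene,top]))
```

```text
19.0 [ 0.52049855 -0.00989221  0.18444092] [ 3.14116598e+00 -1.16991014e-04 -2.90978644e+00] [ 0.37150406  0.54787617 -3.86638511] [ 0.12765083 -0.13331421  0.05056449] 0.02306464896532484 [-1.66528440e-01  3.41232637e-01  1.54997786e+00  3.66508345e-04
  1.25065550e+00 -1.96924634e+00]
scene [ 0.56595917 -0.01258877  0.31929084] 0.2482039522069985
```

View pics/over.png

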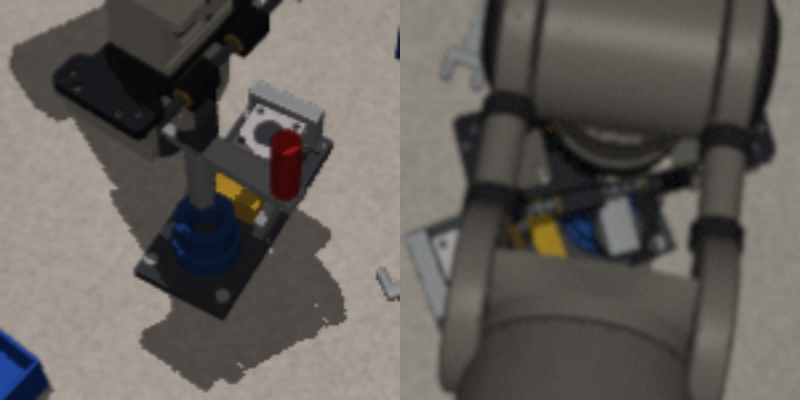

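The left crop shows the shaft (200,170) over the blue collar (205,235), with the arm and red handle held level. Now lower gently into the mouth.

Request:
send_rows([
  [[-0.02,0,0.2],[0,0,0]],
  [[0,0,0.2],[0,0,0]],
  [[0,0,0.2],[0,0,0]],
  [[0,0,0.2],[0,0,0]],
  [[0,0,0.2],[0,0,0]],
  [[0,0,0.1],[0,0,0]],
  [[0,0,0.1],[0,0,0]],
  [[0,0,0.1],[0,0,0]],
  [[0,0,0.1],[0,0,0]],
  [[0,0,0],[0,0,0]],
])

```text
time: 20.35
tool_pos: [0.5209, -0.0099, 0.1493]
tool_rot: [3.142, -0.0, -2.909]
contact_force: [0.1, 0.6, -4.3]
opening: 0.0233
grip_force: 30.0
```

Request:
send_rows([
  [[0,0,0.04],[0,0,0]],
  [[0,0,0.04],[0,0,0]],
  [[0,0,0.04],[0,0,0]],
  [[0,0,0.04],[0,0,0]],
  [[0,0,0.04],[0,0,0]],
  [[0,0,0.04],[0,0,0]],
  [[0,0,0],[0,0,0]],
  [[0,0,0],[0,0,0]],
  [[0,0,0],[0,0,0]],
  [[0,0,0],[0,0,0]],
])

```text
time: 21.6
tool_pos: [0.5211, -0.0099, 0.1435]
tool_rot: [-3.141, 0.0, -2.909]
contact_force: [0.7, -0.3, -5.4]
opening: 0.0229
grip_force: 30.0
```

Request:
send_rows([
  [[0,0,0.05],[0,0,0]],
  [[0,0,0.05],[0,0,0]],
  [[0,0,0.05],[0,0,0]],
  [[0,0,0.05],[0,0,0]],
  [[0,0,0.05],[0,0,0]],
  [[0,0,0.05],[0,0,0]],
  [[0,0,0.05],[0,0,0]],
  [[0,0,0.05],[0,0,0]],
  [[0,0,0],[0,0,0]],
  [[0,0,0],[0,0,0]],
])

```text
time: 22.85
tool_pos: [0.5211, -0.0099, 0.1335]
tool_rot: [-3.141, 0.0, -2.909]
contact_force: [0.4, 0.2, -4.0]
opening: 0.0233
grip_force: 30.0
```

Request:
send_rows([
  [[0,0,0.04],[0,0,0]],
  [[0,0,0.04],[0,0,0]],
  [[0,0,0.04],[0,0,0]],
  [[0,0,0.04],[0,0,0]],
  [[0,0,0.04],[0,0,0]],
  [[0,0,0.04],[0,0,0]],
  [[0,0,0.02],[0,0,0]],
  [[0,0,0.02],[0,0,0]],
  [[0,0,0.02],[0,0,0]],
  [[0,0,0],[0,0,0]],
])

```text
time: 24.1
tool_pos: [0.521, -0.0099, 0.126]
tool_rot: [-3.142, -0.0, -2.909]
contact_force: [0.1, -0.6, -4.2]
opening: 0.023
grip_force: 30.0
```

Request:
send_rows([
  [[0,0,0.02],[0,0,0]],
  [[0,0,0.02],[0,0,0]],
  [[0,0,0],[0,0,0]],
  [[0,0,0],[0,0,0]],
  [[0,0,0],[0,0,0]],
  [[0,0,0],[0,0,0]],
  [[0,0,0],[0,0,0]],
  [[0,0,0],[0,0,0]],
  [[0,0,0],[0,0,0]],
  [[0,0,0],[0,0,0]],
])

```text
time: 25.35
tool_pos: [0.5211, -0.0099, 0.125]
tool_rot: [-3.142, -0.0, -2.909]
contact_force: [-0.3, 0.3, -4.3]
opening: 0.0231
grip_force: 30.0
```

Request:
send_rows([
  [[0,0,0.02],[0,0,0]],
  [[0,0,0.02],[0,0,0]],
  [[0,0,0.02],[0,0,0]],
  [[0,0,0],[0,0,0]],
  [[0,0,0],[0,0,0]],
  [[0,0,0],[0,0,0]],
  [[0,0,0],[0,0,0]],
  [[0,0,0],[0,0,0]],
  [[0,0,0],[0,0,0]],
  [[0,0,0],[0,0,0]],
])

```text
time: 26.6
tool_pos: [0.5211, -0.0099, 0.1235]
tool_rot: [-3.141, 0.0, -2.909]
contact_force: [-0.4, -0.3, -5.6]
opening: 0.023
grip_force: 30.0
```

Request:
send_rows([
  [[0,0,0.02],[0,0,0]],
  [[0,0,0.02],[0,0,0]],
  [[0,0,0.02],[0,0,0]],
  [[0,0,0.02],[0,0,0]],
  [[0,0,0],[0,0,0]],
  [[0,0,0],[0,0,0]],
  [[0,0,0],[0,0,0]],
  [[0,0,0],[0,0,0]],
  [[0,0,0],[0,0,0]],
  [[0,0,0],[0,0,0]],
])

```text
time: 27.85
tool_pos: [0.521, -0.0099, 0.1215]
tool_rot: [-3.142, 0.0, -2.91]
contact_force: [-0.4, 0.1, -4.1]
opening: 0.0229
grip_force: 30.0
```

No push-back below the 36 mm level, so the hex seems to be entering already. Go on slowly.

Request:
send_rows([
  [[0,0,0.03],[0,0,0]],
  [[0,0,0.03],[0,0,0]],
  [[0,0,0.03],[0,0,0]],
  [[0,0,0.03],[0,0,0]],
  [[0,0,0.03],[0,0,0]],
  [[0,0,0.03],[0,0,0]],
  [[0,0,0],[0,0,0]],
  [[0,0,0],[0,0,0]],
  [[0,0,0],[0,0,0]],
  [[0,0,0],[0,0,0]],
])

```text
time: 29.1
tool_pos: [0.5211, -0.0099, 0.117]
tool_rot: [-3.141, 0.0, -2.91]
contact_force: [-0.5, -0.3, -5.1]
opening: 0.0232
grip_force: 30.0
```

Request:
send_rows([
  [[0,0,0.03],[0,0,0]],
  [[0,0,0.03],[0,0,0]],
  [[0,0,0.03],[0,0,0]],
  [[0,0,0.03],[0,0,0]],
  [[0,0,0.03],[0,0,0]],
  [[0,0,0.03],[0,0,0]],
  [[0,0,0.03],[0,0,0]],
  [[0,0,0.03],[0,0,0]],
  [[0,0,0.02],[0,0,0]],
  [[0,0,0],[0,0,0]],
])

```text
time: 30.35
tool_pos: [0.521, -0.0099, 0.1104]
tool_rot: [-3.142, -0.0, -2.91]
contact_force: [0.2, -0.5, -4.3]
opening: 0.0234
grip_force: 30.0
```

Request:
send_rows([
  [[0,0,0.02],[0,0,0]],
  [[0,0,0.02],[0,0,0]],
  [[0,0,0],[0,0,0]],
  [[0,0,0],[0,0,0]],
  [[0,0,0],[0,0,0]],
  [[0,0,0],[0,0,0]],
  [[0,0,0],[0,0,0]],
  [[0,0,0],[0,0,0]],
  [[0,0,0],[0,0,0]],
  [[0,0,0],[0,0,0]],
])

```text
time: 31.6
tool_pos: [0.5211, -0.0099, 0.1095]
tool_rot: [-3.142, -0.0, -2.91]
contact_force: [-1.0, 1.1, -4.6]
opening: 0.0233
grip_force: 30.0
```

Request:
send_rows([
  [[0,0,0.02],[0,0,0]],
  [[0,0,0.02],[0,0,0]],
  [[0,0,0],[0,0,0]],
  [[0,0,0],[0,0,0]],
  [[0,0,0],[0,0,0]],
  [[0,0,0],[0,0,0]],
  [[0,0,0],[0,0,0]],
  [[0,0,0],[0,0,0]],
  [[0,0,0],[0,0,0]],
  [[0,0,0],[0,0,0]],
])

```text
time: 32.85
tool_pos: [0.5217, -0.01, 0.1094]
tool_rot: [-3.141, 0.002, -2.909]
contact_force: [-0.6, 1.2, 6.3]
opening: 0.0234
grip_force: 30.0
```

Run:
```python
from h import *
s=robot.observe();print(s['time'],s['contact_force'],s['torque'])
p,d,c=grab('scene')
P,C,U=cloud(p,d,c); h,sa,v=cv2.cvtColor(C[:,None],cv2.COLOR_BGR2HSV)[:,0].astype(int).T
red=((h<8)|(h>172))&(sa>150)&(P[:,2]>.09)&(P[:,2]<.2)&(np.hypot(P[:,0]-.52,P[:,1])<.15); Q=P[red]
print(len(Q),Q.min(0),Q.max(0),np.percentile(Q[:,2],[3,97]))
```

```text
32.85 [-0.60901493  1.1780698   6.26599251] [ 0.29340079  0.01683472 -0.03900342]
218 [ 0.59099788 -0.0027792   0.10967554] [0.61125277 0.01810513 0.17437953] [0.11295977 0.17258379]
```

Contact at exactly the home height (TCP 0.1094, about 10 N push), and the handle top reads 0.17, so the crank is fully home. Start turning clockwise (tool +z) and watch the torque.

Request:
send_rows([
  [[0,0,0],[0,0,0.03]],
  [[0,0,0],[0,0,0.03]],
  [[0,0,0],[0,0,0.03]],
  [[0,0,0],[0,0,0.03]],
  [[0,0,0],[0,0,0.03]],
  [[0,0,0],[0,0,0.03]],
  [[0,0,0],[0,0,0.03]],
  [[0,0,0],[0,0,0.03]],
  [[0,0,0],[0,0,0.03]],
  [[0,0,0],[0,0,0.03]],
], gripper=-1, force=38)

```text
time: 34.15
tool_pos: [0.5216, -0.0099, 0.1094]
tool_rot: [-3.141, 0.002, 2.902]
contact_force: [-1.8, 0.5, 6.0]
opening: 0.0229
grip_force: 38.2
```

```bash
cat > st.py <<'E'
from h import *
s=robot.observe();print(s['time'],np.round(s['contact_force'],2),np.round(s['torque'],3),s['opening'],s['tool_rot'][2],s['qpos'][5])
p,d,c=grab('scene')
P,C,U=cloud(p,d,c); h,sa,v=cv2.cvtColor(C[:,None],cv2.COLOR_BGR2HSV)[:,0].astype(int).T
r=np.hypot(P[:,0]-.5211,P[:,1]+.0097)
red=((h<8)|(h>172))&(sa>150)&(P[:,2]>.09)&(P[:,2]<.2)&(r<.12)&(r>.05); Q=P[red]
if len(Q): m=np.median(Q,0); print('handle',len(Q),'yaw',np.degrees(np.arctan2(m[1]+.0097,m[0]-.5211)),'tool',np.degrees(s['tool_rot'][2])+180,'ztop',np.percentile(Q[:,2],97))
y=(h>15)&(h<32)&(sa>130)&(P[:,2]>.035)&(r<.1); a=np.radians(19.9); ax=np.array([-np.sin(a),np.cos(a)])
if y.sum(): t=(P[y][:,:2]-[.5211,-.0097])@ax; print('yellow y',y.sum(),np.percentile(t,[5,50,95]))
E
python3 st.py
```

```text
34.15 [-1.78  0.5   5.95] [0.246 0.103 0.357] 0.022942000568563433 2.9018151404627988 -1.4967411484550708
handle 227 yaw -14.421144006966324 tool 346.2617604756805 ztop 0.17246656946676947
yellow y 276 [-0.03622017  0.05234057  0.07403397]
```

Turning, with 0.36 Nm and the handle following the tool. Go on.

Request:
send_rows([
  [[0,0,0],[0,0,0.03]],
  [[0,0,0],[0,0,0.03]],
  [[0,0,0],[0,0,0.03]],
  [[0,0,0],[0,0,0.03]],
  [[0,0,0],[0,0,0.03]],
  [[0,0,0],[0,0,0.03]],
  [[0,0,0],[0,0,0.03]],
  [[0,0,0],[0,0,0.03]],
  [[0,0,0],[0,0,0.03]],
  [[0,0,0],[0,0,0.03]],
])

```text
time: 35.45
tool_pos: [0.5215, -0.0099, 0.1094]
tool_rot: [3.141, 0.002, 2.431]
contact_force: [-1.4, 0.7, 6.5]
opening: 0.0231
grip_force: 38.2
```

Request:
send_rows([
  [[0,0,0],[0,0,0.03]],
  [[0,0,0],[0,0,0.03]],
  [[0,0,0],[0,0,0.03]],
  [[0,0,0],[0,0,0.03]],
  [[0,0,0],[0,0,0.03]],
  [[0,0,0],[0,0,0.03]],
  [[0,0,0],[0,0,0.03]],
  [[0,0,0],[0,0,0.03]],
  [[0,0,0],[0,0,0.03]],
  [[0,0,0],[0,0,0.03]],
])

```text
time: 36.7
tool_pos: [0.5215, -0.0099, 0.1094]
tool_rot: [3.14, 0.001, 1.959]
contact_force: [-1.9, 1.8, 6.8]
opening: 0.0232
grip_force: 38.3
```

```bash
python3 st.py
```

```text
36.7 [-1.94  1.81  6.81] [0.169 0.23  0.312] 0.023167665413240734 1.959405350857225 -0.5542864854212705
handle 219 yaw -63.248911905866834 tool 292.26565695946925 ztop 0.17218381780522987
yellow y 216 [-0.03179598  0.0481737   0.07064839]
```

Request:
send_rows([
  [[0,0,0],[0,0,0.007]],
  [[0,0,0],[0,0,0.007]],
  [[0,0,0],[0,0,0.007]],
  [[0,0,0],[0,0,0.007]],
  [[0,0,0],[0,0,0.007]],
  [[0,0,0],[0,0,0.007]],
  [[0,0,0],[0,0,0.007]],
  [[0,0,0],[0,0,0.007]],
  [[0,0,0],[0,0,0.007]],
  [[0,0,0],[0,0,0.007]],
])

```text
time: 38.0
tool_pos: [0.5215, -0.0098, 0.1094]
tool_rot: [3.14, 0.001, 1.851]
contact_force: [-1.7, 1.2, 6.0]
opening: 0.0228
grip_force: 38.2
```

```bash
cat > st2.py <<'E'
from cell import robot
import numpy as np
s=robot.observe();print(np.round(s['contact_force'],2),np.round(s['torque'],3),s['opening'],np.degrees(s['tool_rot'][2]))
E
python3 st2.py
```

```text
[-1.69  1.19  5.99] [0.127 0.209 0.393] 0.02276690309582526 106.03294115147928
```

Request:
send_rows([
  [[0,0,0],[0,0,0.007]],
  [[0,0,0],[0,0,0.007]],
  [[0,0,0],[0,0,0.007]],
  [[0,0,0],[0,0,0.007]],
  [[0,0,0],[0,0,0.007]],
  [[0,0,0],[0,0,0.007]],
  [[0,0,0],[0,0,0.007]],
  [[0,0,0],[0,0,0.007]],
  [[0,0,0],[0,0,0.007]],
  [[0,0,0],[0,0,0.007]],
])

```text
time: 39.25
tool_pos: [0.5215, -0.0099, 0.1094]
tool_rot: [3.14, 0.001, 1.741]
contact_force: [-1.6, 0.3, 6.6]
opening: 0.0231
grip_force: 38.3
```

```bash
python3 st2.py
```

```text
[-1.58  0.34  6.56] [0.151 0.226 0.377] 0.023062377016713168 99.73363349838083
```

Request:
send_rows([
  [[0,0,0],[0,0,0.007]],
  [[0,0,0],[0,0,0.007]],
  [[0,0,0],[0,0,0.007]],
  [[0,0,0],[0,0,0.007]],
  [[0,0,0],[0,0,0.007]],
  [[0,0,0],[0,0,0.007]],
  [[0,0,0],[0,0,0.007]],
  [[0,0,0],[0,0,0.007]],
  [[0,0,0],[0,0,0.007]],
  [[0,0,0],[0,0,0.007]],
])

```text
time: 40.5
tool_pos: [0.5215, -0.0098, 0.1094]
tool_rot: [3.14, 0.0, 1.631]
contact_force: [-1.8, 1.1, 6.5]
opening: 0.0229
grip_force: 38.3
```

```bash
python3 st2.py
```

```text
[-1.82  1.06  6.52] [0.202 0.238 0.357] 0.022939943440730696 93.43700716761809
```

Request:
send_rows([
  [[0,0,0],[0,0,0.007]],
  [[0,0,0],[0,0,0.007]],
  [[0,0,0],[0,0,0.007]],
  [[0,0,0],[0,0,0.007]],
  [[0,0,0],[0,0,0.007]],
  [[0,0,0],[0,0,0.007]],
  [[0,0,0],[0,0,0.007]],
  [[0,0,0],[0,0,0.007]],
  [[0,0,0],[0,0,0.007]],
  [[0,0,0],[0,0,0.007]],
])

```text
time: 41.75
tool_pos: [0.5215, -0.0098, 0.1094]
tool_rot: [3.14, 0.0, 1.521]
contact_force: [-1.1, 1.6, 5.6]
opening: 0.023
grip_force: 38.3
```

```bash
python3 st2.py; python3 st.py
```

```text
[-1.09  1.63  5.65] [0.197 0.229 0.355] 0.023049280448976448 87.13543733242737
41.75 [-1.09  1.63  5.65] [0.197 0.229 0.355] 0.023049280448976448 1.5208002766160424 -0.1156685447411124
handle 209 yaw -86.70578329094495 tool 267.1354373324274 ztop 0.17273274056076593
yellow y 91 [-0.04581796 -0.00122345  0.02977697]
```

Request:
send_rows([
  [[0,0,0],[0,0,0.007]],
  [[0,0,0],[0,0,0.007]],
  [[0,0,0],[0,0,0.007]],
  [[0,0,0],[0,0,0.007]],
  [[0,0,0],[0,0,0.007]],
  [[0,0,0],[0,0,0.007]],
  [[0,0,0],[0,0,0.007]],
  [[0,0,0],[0,0,0.007]],
  [[0,0,0],[0,0,0.007]],
  [[0,0,0],[0,0,0.007]],
])

```text
time: 43.05
tool_pos: [0.5215, -0.0098, 0.1094]
tool_rot: [3.14, 0.0, 1.411]
contact_force: [-0.9, 1.3, 6.7]
opening: 0.0228
grip_force: 38.3
```

```bash
python3 st2.py
```

```text
[-0.91  1.32  6.65] [0.216 0.243 0.446] 0.02284333949644982 80.83959039296099
```

Request:
send_rows([
  [[0,0,0],[0,0,0.007]],
  [[0,0,0],[0,0,0.007]],
  [[0,0,0],[0,0,0.007]],
  [[0,0,0],[0,0,0.007]],
  [[0,0,0],[0,0,0.007]],
  [[0,0,0],[0,0,0.007]],
  [[0,0,0],[0,0,0.007]],
  [[0,0,0],[0,0,0.007]],
  [[0,0,0],[0,0,0]],
  [[0,0,0],[0,0,0]],
])

```text
time: 44.3
tool_pos: [0.5215, -0.0097, 0.1094]
tool_rot: [3.14, -0.0, 1.323]
contact_force: [-1.2, 1.3, 6.0]
opening: 0.0227
grip_force: 38.3
```

```bash
python3 st2.py
```

```text
[-1.25  1.31  6.03] [0.264 0.251 0.439] 0.022731170588923884 75.82127752583106
```

Request:
send_rows([
  [[0,0,0],[0,0,0.007]],
  [[0,0,0],[0,0,0.007]],
  [[0,0,0],[0,0,0.007]],
  [[0,0,0],[0,0,0.007]],
  [[0,0,0],[0,0,0.007]],
  [[0,0,0],[0,0,0.007]],
  [[0,0,0],[0,0,0.007]],
  [[0,0,0],[0,0,0.007]],
  [[0,0,0],[0,0,0]],
  [[0,0,0],[0,0,0]],
])

```text
time: 45.55
tool_pos: [0.5215, -0.0098, 0.1094]
tool_rot: [3.14, -0.0, 1.235]
contact_force: [-1.0, 1.4, 5.4]
opening: 0.0228
grip_force: 38.3
```

```bash
python3 st2.py
```

```text
[-1.01  1.39  5.42] [0.227 0.162 0.44 ] 0.022812887096103754 70.77830393651608
```

Request:
send_rows([
  [[0,0,0],[0,0,0.007]],
  [[0,0,0],[0,0,0.007]],
  [[0,0,0],[0,0,0.007]],
  [[0,0,0],[0,0,0.007]],
  [[0,0,0],[0,0,0.007]],
  [[0,0,0],[0,0,0.007]],
  [[0,0,0],[0,0,0.007]],
  [[0,0,0],[0,0,0.007]],
  [[0,0,0],[0,0,0]],
  [[0,0,0],[0,0,0]],
])

```text
time: 46.8
tool_pos: [0.5215, -0.0098, 0.1094]
tool_rot: [3.14, -0.0, 1.147]
contact_force: [-1.3, 0.4, 6.6]
opening: 0.023
grip_force: 38.4
```

```bash
python3 st2.py
```

```text
[-1.33  0.38  6.55] [0.27  0.25  0.502] 0.023045982063306922 65.74446920957524
```

Request:
send_rows([
  [[0,0,0],[0,0,0.005]],
  [[0,0,0],[0,0,0.005]],
  [[0,0,0],[0,0,0.005]],
  [[0,0,0],[0,0,0.005]],
  [[0,0,0],[0,0,0.005]],
  [[0,0,0],[0,0,0.005]],
  [[0,0,0],[0,0,0.005]],
  [[0,0,0],[0,0,0.005]],
  [[0,0,0],[0,0,0.005]],
  [[0,0,0],[0,0,0]],
])

```text
time: 48.05
tool_pos: [0.5215, -0.0097, 0.1094]
tool_rot: [3.14, -0.0, 1.077]
contact_force: [-1.1, 0.8, 5.7]
opening: 0.0228
grip_force: 38.4
```

```bash
python3 st2.py
```

```text
[-1.11  0.77  5.68] [0.282 0.234 0.481] 0.022822256013034406 61.68765763236659
```

Request:
send_rows([
  [[0,0,0],[0,0,0.005]],
  [[0,0,0],[0,0,0.005]],
  [[0,0,0],[0,0,0.005]],
  [[0,0,0],[0,0,0.005]],
  [[0,0,0],[0,0,0.005]],
  [[0,0,0],[0,0,0.005]],
  [[0,0,0],[0,0,0.005]],
  [[0,0,0],[0,0,0.005]],
  [[0,0,0],[0,0,0.005]],
  [[0,0,0],[0,0,0]],
])

```text
time: 49.3
tool_pos: [0.5216, -0.0097, 0.1094]
tool_rot: [3.14, -0.001, 1.006]
contact_force: [-1.1, 2.2, 6.4]
opening: 0.0231
grip_force: 38.4
```

```bash
python3 st2.py
```

```text
[-1.1   2.17  6.36] [0.269 0.266 0.468] 0.023081173610155534 57.63726683899641
```

Request:
send_rows([
  [[0,0,0],[0,0,0.005]],
  [[0,0,0],[0,0,0.005]],
  [[0,0,0],[0,0,0.005]],
  [[0,0,0],[0,0,0.005]],
  [[0,0,0],[0,0,0.005]],
  [[0,0,0],[0,0,0.005]],
  [[0,0,0],[0,0,0]],
  [[0,0,0],[0,0,0]],
  [[0,0,0],[0,0,0]],
  [[0,0,0],[0,0,0]],
])

```text
time: 50.55
tool_pos: [0.5216, -0.0097, 0.1094]
tool_rot: [3.14, -0.001, 0.959]
contact_force: [-0.7, 1.3, 5.8]
opening: 0.0229
grip_force: 38.5
```

```bash
python3 st.py
python3 - <<'E'
import numpy as np,cv2
p=np.load('pics/scene.npz')['p'];cv2.imwrite('pics/turn.png',cv2.resize(p[170:300,240:390],(750,600),interpolation=cv2.INTER_CUBIC)[:600])
E
```

```text
50.55 [-0.71  1.28  5.83] [0.316 0.201 0.518] 0.022867446088314244 0.9591585984048088 0.44604472953483054
handle 202 yaw -117.58419048402337 tool 234.95573957227901 ztop 0.17281837467179187
yellow y 127 [-0.05189048 -0.00380461  0.0834761 ]
```

View pics/turn.png

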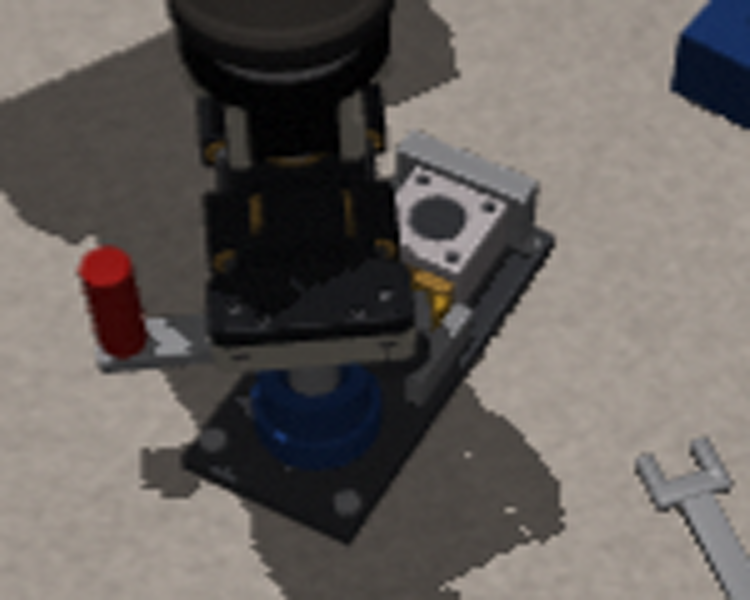

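The picture shows the insert (435,215) against the stop and the pad (435,295) against the insert, with the handle (110,300) following. The cam stop isn't felt yet, so continue in small steps.

Request:
send_rows([
  [[0,0,0],[0,0,0.005]],
  [[0,0,0],[0,0,0.005]],
  [[0,0,0],[0,0,0.005]],
  [[0,0,0],[0,0,0.005]],
  [[0,0,0],[0,0,0.005]],
  [[0,0,0],[0,0,0.005]],
  [[0,0,0],[0,0,0.005]],
  [[0,0,0],[0,0,0]],
  [[0,0,0],[0,0,0]],
  [[0,0,0],[0,0,0]],
])

```text
time: 51.85
tool_pos: [0.5216, -0.0097, 0.1094]
tool_rot: [3.14, -0.001, 0.905]
contact_force: [-0.0, 1.8, 5.1]
opening: 0.0227
grip_force: 39.2
```

```bash
python3 st2.py
```

```text
[-0.02  1.81  5.15] [0.314 0.138 0.847] 0.02273061933349392 51.842640513254025
```

Torque jumped to 0.85 Nm (about 10.6 N at the handle): the cam is firm on its stop. Ease the twist and the push, then open.

Request:
send_rows([
  [[0,0,0],[0,0,-0.008]],
  [[0,0,0],[0,0,-0.008]],
  [[0,0,0],[0,0,-0.008]],
  [[0,0,-0.02],[0,0,0]],
  [[0,0,0],[0,0,0]],
  [[0,0,0],[0,0,0]],
  [[0,0,0],[0,0,0]],
  [[0,0,0],[0,0,0]],
  [[0,0,0],[0,0,0]],
  [[0,0,0],[0,0,0]],
])

```text
time: 53.1
tool_pos: [0.5214, -0.0099, 0.1094]
tool_rot: [3.141, -0.001, 0.941]
contact_force: [-0.1, 2.4, 5.1]
opening: 0.0225
grip_force: 38.3
```

```bash
python3 st2.py
```

```text
[-0.1   2.44  5.14] [0.364 0.022 0.393] 0.022499085812206547 53.891086367475246
```

Request:
send_rows([
  [[0,0,0],[0,0,-0.01]],
  [[0,0,0],[0,0,-0.01]],
  [[0,0,-0.02],[0,0,0]],
  [[0,0,0],[0,0,0]],
  [[0,0,0],[0,0,0]],
  [[0,0,0],[0,0,0]],
  [[0,0,0],[0,0,0]],
  [[0,0,0],[0,0,0]],
  [[0,0,0],[0,0,0]],
  [[0,0,0],[0,0,0]],
])

```text
time: 54.35
tool_pos: [0.521, -0.0099, 0.1094]
tool_rot: [-3.142, 0.0, 0.972]
contact_force: [1.2, 1.8, 0.7]
opening: 0.0229
grip_force: 38.0
```

Request:
send_rows([
  [[0,0,0],[0,0,0]],
  [[0,0,0],[0,0,0]],
  [[0,0,0],[0,0,0]],
  [[0,0,0],[0,0,0]],
  [[0,0,0],[0,0,0]],
  [[0,0,0],[0,0,0]],
  [[0,0,0],[0,0,0]],
  [[0,0,0],[0,0,0]],
  [[0,0,0],[0,0,0]],
  [[0,0,0],[0,0,0]],
], gripper=0.2)

```text
time: 55.6
tool_pos: [0.5211, -0.0099, 0.1095]
tool_rot: [3.142, 0.0, 0.972]
contact_force: [-0.0, -0.7, -0.9]
opening: 0.0551
grip_force: 0.0
```

Request:
send_rows([
  [[0,0,-0.2],[0,0,0]],
  [[0,0,-0.4],[0,0,0]],
  [[0,0,-0.5],[0,0,0]],
  [[0,0,-0.5],[0,0,0]],
  [[0,0,-0.5],[0,0,0]],
  [[0,0,-0.5],[0,0,0]],
  [[0,0,-0.5],[0,0,0]],
  [[0,0,-0.5],[0,0,0]],
  [[0,0,0],[0,0,0]],
  [[0,0,0],[0,0,0]],
])

```text
time: 56.85
tool_pos: [0.5208, -0.0098, 0.1991]
tool_rot: [-3.141, 0.0, 0.972]
contact_force: [0.1, 0.7, -1.3]
opening: 0.0555
grip_force: 0.0
```

```bash
python3 st.py
python3 - <<'E'
import numpy as np,cv2
p=np.load('pics/scene.npz')['p'];cv2.imwrite('pics/end.png',cv2.resize(p[160:300,230:400],(728,600),interpolation=cv2.INTER_CUBIC))
E
```

```text
56.85 [ 0.1   0.67 -1.35] [-0.021 -0.072 -0.009] 0.05554663001414728 0.9719471800919253 0.4328361256422487
handle 205 yaw -118.57555300734776 tool 235.68847132890906 ztop 0.17311258474800845
yellow y 219 [-0.02607648  0.06957769  0.08392661]
```

View pics/end.png

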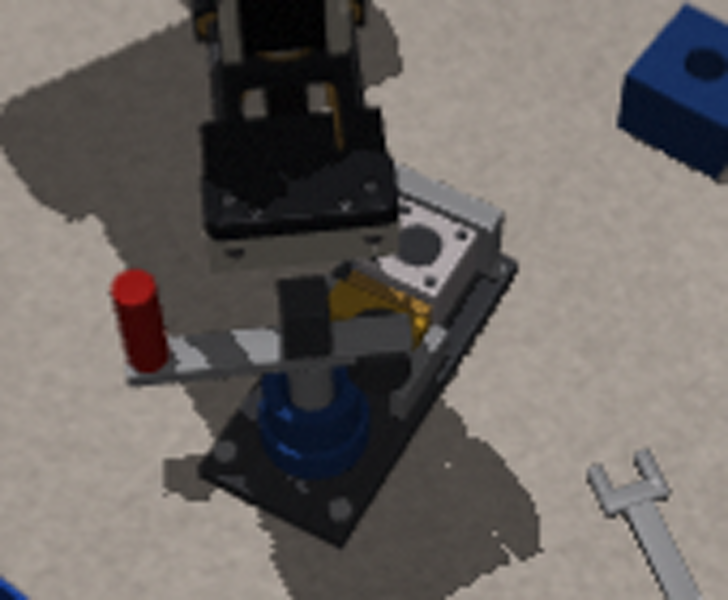

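The crank stands upright in the collar (hub (303,310), handle (140,320)) with its height unchanged. The pad is against the insert, the insert is against the stop, and the gripper is clear. Handing in.

```bash
python3 -c "
from cell import robot
print(robot.hand_in())"
```

```text
the job is handed in; nothing more can be done
None
```

The job is handed in, with no verdict shown: the crank is home in the socket, the cam was turned until its stop felt firm (about 0.85 Nm), the insert looks clamped against the end stop in the last picture, and the gripper is clear.

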